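Crank the slide stage under the microscope

ROBOT

A 6-joint arm with a two-finger parallel gripper is mounted at the origin on the work surface. World frame = base frame: x ahead of the robot, y to its left, z up, the work surface at z = 0. Lengths are in m, angles in rad, forces in N, time in s.
With the tool pointing down it reaches from about 0.25 to 0.775 m from the base axis. Payload 4 kg.
Tool frame: the origin (TCP) lies between the finger pads; the fingertips stand 14 mm ahead of it and the grasp point (between the pads) lies 5 mm behind it (robot.tips_ahead is the distance from the TCP to the fingertips, in m); z points along the fingers, y is the direction in which the jaws open and shut (so a half turn about z gives the same grasp; the last joint's range is limited). The gripper opens to 94 mm and grips with 3 to 60 N. Pads are 16 mm wide; open, the fingers measure 119 mm over their backs; the gripper's body (75 mm by 177 mm) begins 78 mm behind the grasp point.
Start: joints at [1.236, 0.087, 1.371, -0, 1.684, -0.103], TCP at [0.126, 0.535, 0.194] pointing down, gripper open.
Joint ranges: [-3.1, 3.1], [-0.76, 2.03], [0.27, 2.55], [-1.08, 4.22], [0.17, 2.65], [-2.57, 2.57]. Speed limits (rad/s): [2.79, 2.79, 3.14, 3.14, 3.14, 3.14].

INTERFACE

Orientations are given as [roll, pitch, yaw] about the fixed x, y, z axes, in that order (R = Rz(yaw) Ry(pitch) Rx(roll)).
In Python, from bench import robot, optics, job gives the robot as it stands.
- The arm moves only by the tool apply_moves, never from a script. Its argument "moves" is a list of rows, each a list of 3 entries, a list of its own where there are three numbers: the shift along the tool's x, y, z in cm, then the turn, a rotation vector about the tool's x, y, z in rad, then the opening, from 0 (shut) to 1 (fully open). In form: [[[tx, ty, tz], [rx, ry, rz], grip], ...]. A call has exactly 10 rows; each row is the pose to reach, as a shift and turn from the pose commanded when the call began, along the tool's axes at that moment; what a row does not reach only later rows make up. A row lasts 1/12 s, in which the tool goes at most 41.7 mm and 7.16 degrees, less where a joint would pass 70% of its speed; a pose out of reach is approached as far as the arm can. A call with a gripper value outside its range is refused whole. The fingers move at their own pace and stop on an object; the grip force is fixed at half the most. Time passes only in rows, so rows that repeat a pose let the fingers close, or fill a call up. It gives the time, the measured TCP pose, the force and the opening at its end, in the units of the state.
- robot.get_obs(): the state, without advancing time (a new reading comes with each control period).
- optics.snapshot(name): name is "scene" or "top" or "wrist"; returns the picture (400x640x3 uint8, red, green, blue); there is no depth.
- optics.get_calibration(name): a dict with "fx", "fy", "cx", "cy" (pixels), "rvec" (rotation vector, rad) and "tvec" (3), from world to camera coordinates, as OpenCV has them. Camera axes: x right, y down, z forward; pixel columns grow to the right and rows downward; lengths in m; the calibration is good to about 2 mm. The wrist camera is an equidistant fisheye: a pixel r from the principal point sees the ray r / f radians off the axis. A picture is of the moment at which its call begins: read the wrist's pose just before it. get_calibration takes no time and is no camera call; for the wrist camera it gives the pose at the moment of the call.
- job.close_job(): hands the job in, once; it reports no verdict.
The state is a dict: "time": time; "joint_positions": joint angles; "qvel": joint speeds; "joint_torque": joint torques, N m; "tool_pos": TCP position; "ee_rot": TCP orientation; "wrist_force": force on the tool from outside, world axes, zero at the start; "wrist_torque": the same for the moment, N m; "width": finger opening in m.
Only numpy, scipy, OpenCV 4.12 (cv2) and the standard library are available. Lean on these libraries where they do the work, as an engineer would, in place of code of your own. Each camera call takes 0.05 s, during which the arm holds its last target.

TASK

Bring the specimen slide under the microscope's objective: push the spokes of the green-knobbed star handle round, counter-clockwise seen from above, until the slide carriage is fully home against its red stop. Do not push the carriage itself, leave the red-knobbed star handle of the vice next to it as it is, and let go at the end.

Things in the scene. Friction and masses are not known exactly. Their poses are not given: they have to be found in the camera images.
- hub (a point): Green-knobbed star: on its upright axis, at spoke height, 62 mm above the table. Steel hub 44 mm across, top at 83 mm. Four level rods 12 mm thick at 90 degrees, along this point's x, -x, y, -y (it turns with the star, z up), each ending in a green 28 mm ball centred 95 mm out. Push a bare rod sideways (3 to 5 N, stays where left); below it are 38 mm of air over an 18 mm base plate, and a 60 mm round pedestal.
- star (a joint): Turn of the green star, rad, counter-clockwise from above. Starts at 0 to 0.9; 3.6 is the hard stop, carriage home (30 mm per rad). On the carriage's side a white hood covers the spokes from 25 to 115 mm beyond the axis, 125 mm to either side, top at 92 mm: push a spoke across the open near half, lift out, go on with the next. At 3.6 two spokes point 45 degrees either side of straight away from the hood.
- carriage: Dark steel carriage 75 x 130 mm, top 47 mm above the table, carrying the glass slide. Origin: its middle, at table height. x points from the star across the hood to the carriage (roughly away from the robot; the star's open half is on -x), y the way home, z up. It runs 170 mm beyond the star's axis in x; home is 60 mm to +y of that axis. The white microscope, 360 mm high, stands behind the hood, at the +y end.
- red_knob (a point): Centre of one red 28 mm ball (62 mm above the table, 95 mm from its axis) of the vice's star handle: same shape and size as the green one, on its own round foot, its axis 290 to 340 mm from the green star's axis towards the carriage's -y. It turns easily; leave it alone.

How it is judged:
At the end, for the whole second after the job is handed in: The green-knobbed star is turned to within 0.33 rad (19 degrees) of its end stop, so the carriage is within 10 mm of fully home, and the star is at rest (value of joint star above 3.27 rad and velocity of joint star between -0.1 and 0.1 rad/s); the robot touches nothing.
It fails at once if the carriage is pushed directly (more than 3 N from the robot) (contact force between any of the fingers, the arm and carriage above 3 N).
It fails at once if the red-knobbed star is turned (a knob moves more than 15 mm) (distance of red_knob from where it was at the start of the episode above 0.015 m).
It also fails if it takes over 58 s, if anything falls off the work surface, if the arm or the gripper's body presses on something with over 40 N, if the wrist force passes 120 N, or if a joint passes its speed limit or range.

## Working session

There is one attempt and no reset: what is moved stays moved. The work goes in short steps, Python scripts to look and compute and a tool call to move; the robot and the scene stay as the last step left them, time stands still between calls to the robot, and variables do not carry over. Pictures are saved under pics/ and viewed, and the job is handed in when it is done.

Besides the shell and the picture viewer there is one more tool, called as name([rows], argument=value, ...), one row to a line, values as JSON. apply_moves: Moves the arm, as the interface text tells. Its arguments: {"type":"object","properties":{"moves":{"type":"array"}},"required":["moves"]}

```bash
mkdir -p pics; python3 - <<'E'
from bench import robot, optics, job
import cv2
print(robot.get_obs())
for n in ("scene","top"):
    cv2.imwrite(f"pics/{n}0.png",optics.snapshot(n)[:,:,::-1]); print(optics.get_calibration(n))
E
```

```text
{'time': 0.0, 'joint_positions': array([ 1.23590514e+00,  8.79209915e-02,  1.37224237e+00, -1.51659067e-05,
        1.68362208e+00, -1.03107420e-01]), 'qvel': array([-0.00117961,  0.00020238,  0.00123378,  0.000365  ,  0.00095254,
       -0.00045556]), 'joint_torque': array([-1.70224961e-03, -3.40172982e+01, -3.02425504e+01,  7.16380868e-02,
        3.28453572e-02, -1.47696855e-04]), 'tool_pos': array([0.12616396, 0.53473551, 0.19312885]), 'ee_rot': array([-3.13940996e+00, -2.10699427e-04,  2.90980696e+00]), 'wrist_force': array([ 1.22839426, -0.73600618, -0.27868153]), 'wrist_torque': array([ 0.01223954, -0.02465764, -0.0127519 ]), 'width': 0.09390448379560778}
{'fx': 510.7734617475444, 'fy': 510.7734617475444, 'cx': 316.1152851780267, 'cy': 200.3600388344118, 'rvec': array([ 2.06429284,  0.9561652 , -0.49630678]), 'tvec': array([-0.35661312, -0.27848251,  1.28399106])}
{'fx': 394.902001798985, 'fy': 394.902001798985, 'cx': 314.1530817981787, 'cy': 197.77473900074006, 'rvec': array([ 2.22760198, -2.1676029 ,  0.08579908]), 'tvec': array([-0.11309617,  0.64039572,  0.73371603])}
```

View pics/scene0.png

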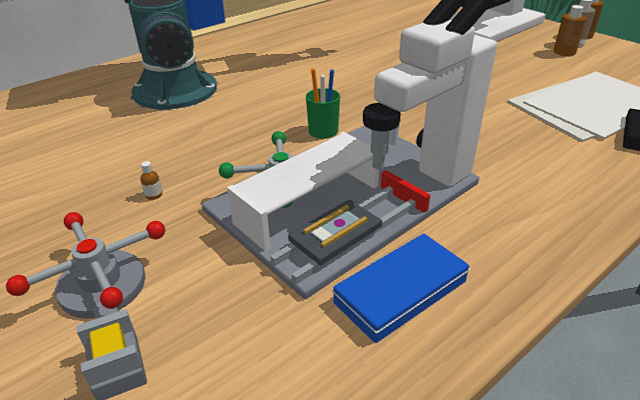

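View pics/top0.png

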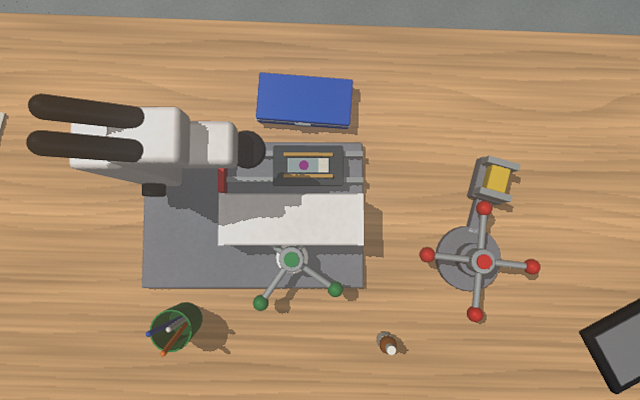

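```bash
cat > h.py <<'E'
from bench import robot, optics, job
import cv2, numpy as np
def unp(n,px,z):
    c=optics.get_calibration(n); R=cv2.Rodrigues(c['rvec'])[0]; t=c['tvec']
    d=R.T@np.array([(px[0]-c['cx'])/c['fx'],(px[1]-c['cy'])/c['fy'],1]); o=-R.T@t
    return o+d*(z-o[2])/d[2]
E
python3 - <<'E'
from h import *
for nm,p,z in [("hub",(291,259),.083),("kA",(260.5,303),.062),("kB",(335,289),.062),("hood l",(219,245),.092),("hood r",(363,246),.092),("hood tr",(363,195),.092),("cup",(175,330),.1),("bottle",(391,349),.06),("redhub",(484,262),.083),("red left",(427,255),.062),("red bot",(475,314),.062),("carr",(307,166),.047),("plate bl",(143,288),.018),("plate br",(365,288),.018)]:
    print(nm,unp("top",p,z).round(3))
for nm,p,z in [("hub",(281,157),.083),("kA",(279,138),.062),("kB",(227,170),.062)]: print(nm,unp("scene",p,z).round(3))
im=cv2.imread("pics/top0.png"); cv2.imwrite("pics/topc.png",cv2.resize(im[220:340,200:360],None,fx=5,fy=5,interpolation=2))
E
```

```text
hub [ 0.532 -0.057  0.083]
kA [ 0.451 -0.005  0.062]
kB [ 0.479 -0.136  0.062]
hood l [0.553 0.066 0.092]
hood r [ 0.558 -0.181  0.092]
hood tr [ 0.646 -0.179  0.092]
cup [0.411 0.131 0.1  ]
bottle [ 0.376 -0.239  0.06 ]
redhub [ 0.535 -0.394  0.083]
red left [ 0.543 -0.301  0.062]
red bot [ 0.441 -0.388  0.062]
carr [ 0.7   -0.08   0.047]
plate bl [0.465 0.221 0.018]
plate br [ 0.475 -0.197  0.018]
hub [ 0.537 -0.058  0.083]
kA [ 0.454 -0.003  0.062]
kB [ 0.481 -0.134  0.062]
```

View pics/topc.png

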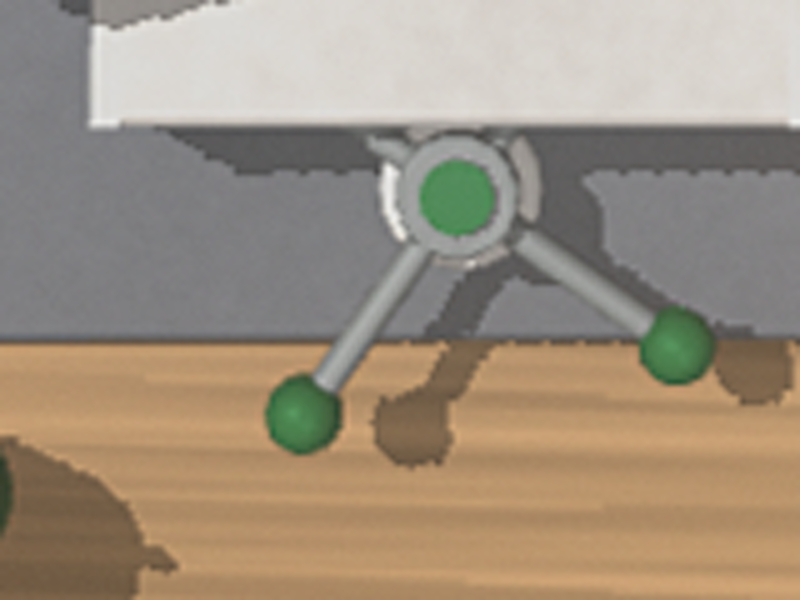

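```bash
cat >> h.py <<'E'
from scipy.spatial.transform import Rotation as Ro
def rows(W,yaw=None):
    o=robot.get_obs(); R=Ro.from_euler('xyz',o['ee_rot']).as_matrix()
    for w in W: print((R.T@(np.array(w)-o['tool_pos'])*100).round(1).tolist())
    print(o['time'],o['tool_pos'].round(4),o['ee_rot'].round(3),o['wrist_force'].round(1))
E
python3 - <<'E'
from h import *
rows([(.126,.535,.26),(.24,.26,.26),(.36,0.,.26),(.503,.001,.26),(.503,.001,.062)])
print(unp("scene",(323,135),0.0),unp("scene",(313,70),.15),unp("scene",(313,70),.2), unp("top",(148,332),.15),unp("top",(148,332),.2))
E
```

```text
[0.0, 0.0, -6.7]
[-17.4, -24.1, -6.6]
[-35.0, -46.7, -6.6]
[-48.9, -43.3, -6.6]
[-48.9, -43.3, 13.2]
0.1 [0.1262 0.5348 0.1932] [-3.14 -0.    2.91] [-0.   0.5  0.9]
[0.41975291 0.13415181 0.        ] [0.41385454 0.11603689 0.15      ] [0.50423529 0.04326619 0.2       ] [0.4212124  0.15651599 0.15      ] [0.43526537 0.13723222 0.2       ]
```

apply_moves([
  [[0,0,-3.5],[0,0,0.1],0],
  [[0,0,-6.7],[0,0,0.2],0],
  [[-2,-2.8,-6.7],[0,0,0.3],0],
  [[-4.2,-5.8,-6.7],[0,0,0.4],0],
  [[-6.4,-8.9,-6.7],[0,0,0.5],0],
  [[-8.6,-12,-6.7],[0,0,0.6],0],
  [[-10.8,-15,-6.7],[0,0,0.7],0],
  [[-13,-18,-6.7],[0,0,0.8],0],
  [[-15.2,-21,-6.7],[0,0,0.9],0],
  [[-17.4,-24.1,-6.7],[0,0,1.0],0],
])

```text
time: 0.93
tool_pos: [0.2403, 0.2591, 0.2608]
ee_rot: [-3.141, 0.0, 1.906]
wrist_force: [0.3, -0.1, -0.1]
width: 0.0308
```

```bash
python3 - <<'E'
from h import *
rows([(.36,0.,.26),(.503,.001,.26)])
E
```

```text
[-28.4, 2.8, 0.1]
[-33.0, 16.3, 0.1]
0.9333 [0.2403 0.2591 0.2608] [-3.141  0.     1.906] [ 0.3 -0.1 -0.1]
```

apply_moves([
  [[-3.5,0.3,0],[0,0,0.06],0],
  [[-7,0.7,0],[0,0,0.12],0],
  [[-10.5,1,0],[0,0,0.18],0],
  [[-14,1.4,0],[0,0,0.24],0],
  [[-17.5,1.7,0],[0,0,0.3],0],
  [[-21,2.1,0],[0,0,0.335],0],
  [[-24.7,2.4,0],[0,0,0.335],0],
  [[-28.4,3.5,0],[0,0,0.335],0],
  [[-29.5,6.5,0],[0,0,0.335],0],
  [[-30.7,10,0],[0,0,0.335],0],
])

```text
time: 1.77
tool_pos: [0.4372, 0.002, 0.2614]
ee_rot: [3.141, 0.0, 1.569]
wrist_force: [-0.0, 0.2, 0.6]
width: 0.0005
```

```bash
python3 - <<'E'
from h import *
rows([(.503,.001,.26),(.503,.001,.12),(.503,.001,.062)])
cv2.imwrite("pics/w1.png",optics.snapshot("wrist")[:,:,::-1])
E
```

```text
[-0.1, 6.6, 0.1]
[-0.1, 6.6, 14.1]
[-0.1, 6.6, 19.9]
1.7667 [0.4372 0.002  0.2614] [3.141 0.    1.569] [-0.   0.2  0.6]
```

View pics/w1.png

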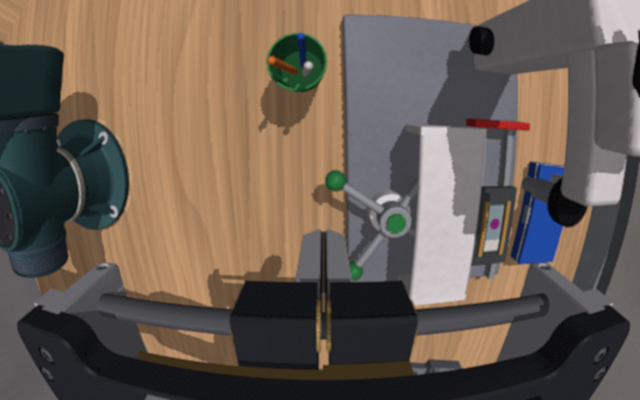

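apply_moves([
  [[-0.1,3.3,0],[0,0,0],0],
  [[-0.1,6.6,0],[0,0,0],0],
  [[-0.1,6.6,3.5],[0,0,0],0],
  [[-0.1,6.6,7],[0,0,0],0],
  [[-0.1,6.6,10],[0,0,0],0],
  [[-0.1,6.6,13],[0,0,0],0],
  [[-0.1,6.6,15.5],[0,0,0],0],
  [[-0.1,6.6,17.5],[0,0,0],0],
  [[-0.1,6.6,19.5],[0,0,0],0],
  [[-0.1,6.6,20.5],[0,0,0],0],
])

```text
time: 2.65
tool_pos: [0.5002, 0.0042, 0.0527]
ee_rot: [-3.136, -0.001, 1.575]
wrist_force: [-0.0, -0.1, 1.0]
width: 0.0004
```

```bash
python3 - <<'E'
from h import *
cv2.imwrite("pics/s2.png",optics.snapshot("scene")[:,:,::-1])
hub=np.array([.532,-.056])
def pc(deg,r=.055):
    t=np.radians(deg); h=.0125*abs(np.sin(t))+.008*abs(np.cos(t))+.006
    p=hub+r*np.array([np.cos(t),np.sin(t)])+h*np.array([np.sin(t),-np.cos(t)])
    return (*p,.056)
rows([pc(d) for d in np.linspace(147,250,11)])
E
```

```text
[-1.4, -0.3, -0.4]
[-2.2, -1.1, -0.4]
[-3.2, -1.8, -0.4]
[-4.4, -2.2, -0.4]
[-5.2, -2.5, -0.4]
[-6.1, -2.6, -0.4]
[-7.0, -2.5, -0.4]
[-7.9, -2.3, -0.4]
[-8.8, -1.9, -0.4]
[-9.7, -1.4, -0.4]
[-10.5, -0.6, -0.4]
2.7 [0.4996 0.0042 0.0518] [-3.134e+00 -1.000e-03  1.575e+00] [ 0.2 -1.  -1. ]
```

View pics/s2.png

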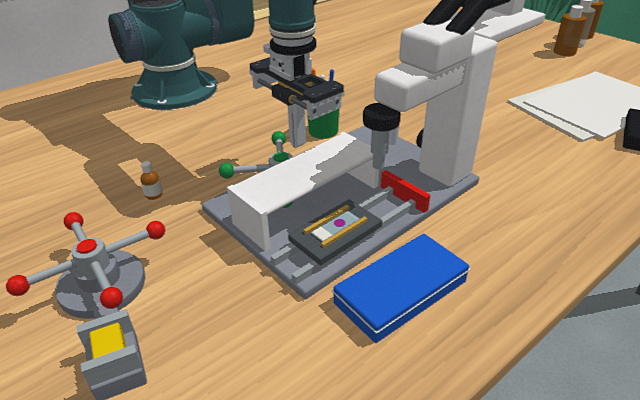

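apply_moves([
  [[-0.6,-0.3,0],[0,0,0],0],
  [[-1.1,-0.6,0],[0,0,0],0],
  [[-1.5,-1.0,0],[0,0,0],0],
  [[-1.9,-1.4,0],[0,0,0],0],
  [[-2.4,-1.8,0],[0,0,0],0],
  [[-2.9,-2.1,0],[0,0,0],0],
  [[-3.5,-2.4,0],[0,0,0],0],
  [[-4.1,-2.6,0],[0,0,0],0],
  [[-4.5,-2.7,0],[0,0,0],0],
  [[-4.9,-2.8,0],[0,0,0],0],
])

```text
time: 3.53
tool_pos: [0.4748, -0.046, 0.0563]
ee_rot: [3.142, 0.0, 1.574]
wrist_force: [0.1, -0.2, -0.5]
width: 0.0002
```

```bash
python3 - <<'E'
from h import *
cv2.imwrite("pics/s3.png",optics.snapshot("scene")[100:300,150:470,::-1].repeat(2,0).repeat(2,1))
hub=np.array([.532,-.056])
def pc(deg,r=.055):
    t=np.radians(deg); h=.0125*abs(np.sin(t))+.008*abs(np.cos(t))+.006
    p=hub+r*np.array([np.cos(t),np.sin(t)])+h*np.array([np.sin(t),-np.cos(t)])
    return (*p,.056)
rows([pc(d) for d in np.linspace(195,255,11)])
E
```

```text
[-0.7, -0.0, 0.0]
[-1.2, -0.1, 0.0]
[-1.8, -0.0, 0.0]
[-2.3, 0.0, 0.0]
[-2.9, 0.2, 0.0]
[-3.4, 0.4, 0.0]
[-3.9, 0.6, 0.0]
[-4.4, 1.0, 0.0]
[-4.9, 1.4, 0.0]
[-5.4, 1.8, 0.0]
[-5.7, 2.3, 0.0]
3.5833 [ 0.4747 -0.0465  0.0562] [-3.141e+00  1.000e-03  1.574e+00] [-0.5 -1.2  0.3]
```

View pics/s3.png

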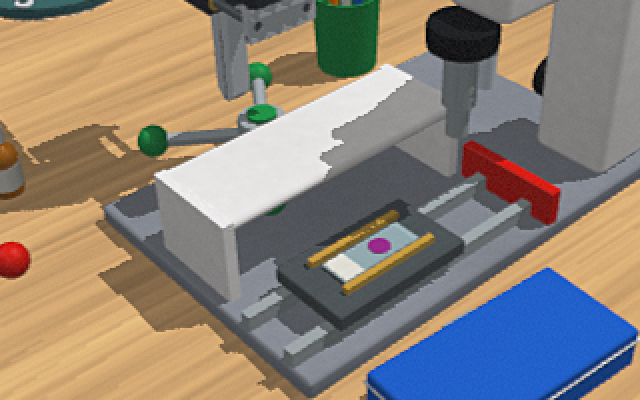

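```bash
python3 - <<'E'
from h import *
a=optics.snapshot("top");b=optics.snapshot("wrist")
cv2.imwrite("pics/tw.png",np.vstack([cv2.resize(a[180:340,150:470,::-1],(600,300)),cv2.resize(b[100:300,200:600,::-1],(600,300))]))
c=optics.get_calibration("scene")
print(cv2.projectPoints(np.array([[.475,-.046,.042],[.451,-.004,.062]]),c['rvec'],c['tvec'],np.array([[c['fx'],0,c['cx']],[0,c['fy'],c['cy']],[0,0,1]]),None)[0])
E
```

```text
[[[267.65799767 159.7145987 ]]

 [[277.59093811 137.55141495]]]
```

View pics/tw.png

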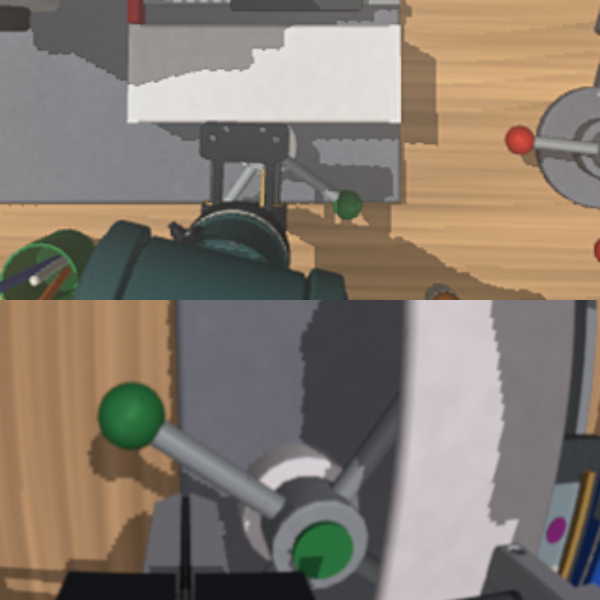

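```bash
python3 - <<'E'
from h import *
print(robot.tips_ahead, [x for x in dir(robot) if x[0]!='_'], robot.get_obs()['tool_pos'],robot.get_obs()['joint_positions'])
a=optics.snapshot("scene")
cv2.imwrite("pics/s4.png",cv2.resize(a[60:200,200:360,::-1],None,fx=5,fy=4.2))
E
```

```text
0.014 ['IKError', 'get_obs', 'tips_ahead'] [ 0.47489669 -0.04561042  0.05615376] [-2.14847267e-01 -4.14582553e-03  1.74452515e+00  2.39251197e-04
  1.40141053e+00 -2.18209548e-01]
```

View pics/s4.png

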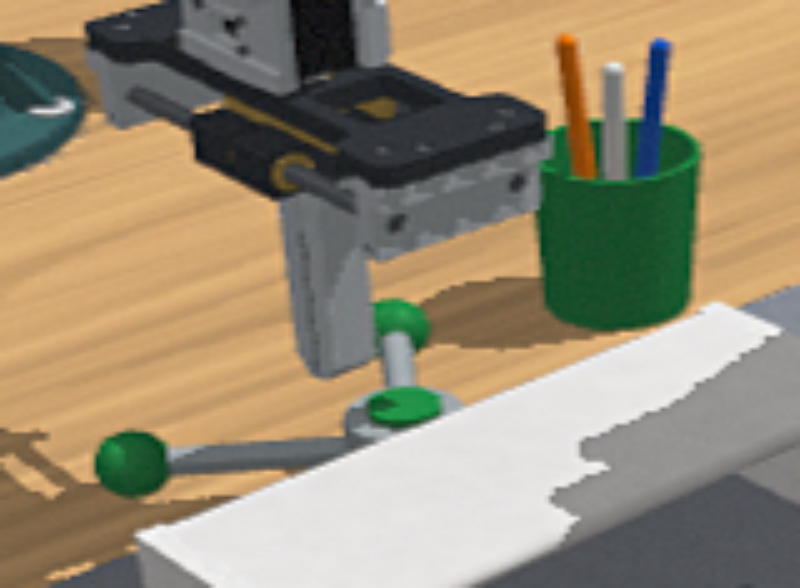

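```bash
python3 - <<'E'
from h import *
c=optics.get_calibration("scene")
for z in (.042,.055,.065,.07,.08):
  P=np.array([[.4749+sx*.0125,-.0456+sy*.008,z] for sx in(-1,1) for sy in (-1,1)])
  print(z,cv2.projectPoints(P,c['rvec'],c['tvec'],np.array([[c['fx'],0,c['cx']],[0,c['fy'],c['cy']],[0,0,1]]),None)[0].round(0).reshape(4,2).tolist())
E
```

```text
0.042 [[260.0, 158.0], [267.0, 155.0], [268.0, 164.0], [275.0, 161.0]]
0.055 [[260.0, 152.0], [267.0, 149.0], [268.0, 158.0], [275.0, 155.0]]
0.065 [[259.0, 148.0], [266.0, 145.0], [267.0, 153.0], [274.0, 150.0]]
0.07 [[259.0, 145.0], [266.0, 142.0], [267.0, 151.0], [274.0, 148.0]]
0.08 [[259.0, 141.0], [266.0, 138.0], [267.0, 146.0], [274.0, 143.0]]
```

apply_moves([
  [[0,0,-1.5],[0,0,0],0],
  [[0.5,0.2,-2],[0,0,0],0],
  [[1.6,0.9,-2],[0,0,0],0],
  [[2.8,1.6,-2],[0,0,0],0],
  [[4,2.2,-2],[0,0,0],0],
  [[4.9,2.8,-2],[0,0,0],0],
  [[4.9,2.8,-1],[0,0,0],0],
  [[4.9,2.8,0],[0,0,0],0],
  [[4.9,2.8,1],[0,0,0],0],
  [[4.9,2.8,1.5],[0,0,0],0],
])

```text
time: 4.57
tool_pos: [0.5009, 0.0036, 0.0385]
ee_rot: [-3.137, -0.0, 1.574]
wrist_force: [-0.4, -0.4, -0.8]
width: 0.0009
```

```bash
python3 - <<'E'
from h import *
a=optics.snapshot("scene")
cv2.imwrite("pics/s5.png",cv2.resize(a[60:200,200:360,::-1],None,fx=5,fy=4.2))
rows([])
c=optics.get_calibration("scene"); p=robot.get_obs()['tool_pos']
for z in (.027,.042,.055,.065,.07,.08):
  P=np.array([[p[0]+sx*.0125,p[1]+sy*.008,z] for sx in(-1,1) for sy in (-1,1)])
  print(z,cv2.projectPoints(P,c['rvec'],c['tvec'],np.array([[c['fx'],0,c['cx']],[0,c['fy'],c['cy']],[0,0,1]]),None)[0].round(0).reshape(4,2).tolist())
E
```

```text
4.6167 [0.5004 0.0035 0.038 ] [-3.136 -0.     1.574] [-0.3 -0.  -0.1]
0.027 [[290.0, 161.0], [297.0, 158.0], [298.0, 167.0], [305.0, 164.0]]
0.042 [[290.0, 154.0], [297.0, 151.0], [298.0, 160.0], [305.0, 157.0]]
0.055 [[289.0, 149.0], [296.0, 146.0], [298.0, 154.0], [305.0, 151.0]]
0.065 [[289.0, 144.0], [296.0, 141.0], [298.0, 149.0], [304.0, 146.0]]
0.07 [[289.0, 142.0], [296.0, 139.0], [297.0, 147.0], [304.0, 144.0]]
0.08 [[289.0, 137.0], [296.0, 134.0], [297.0, 142.0], [304.0, 139.0]]
```

View pics/s5.png

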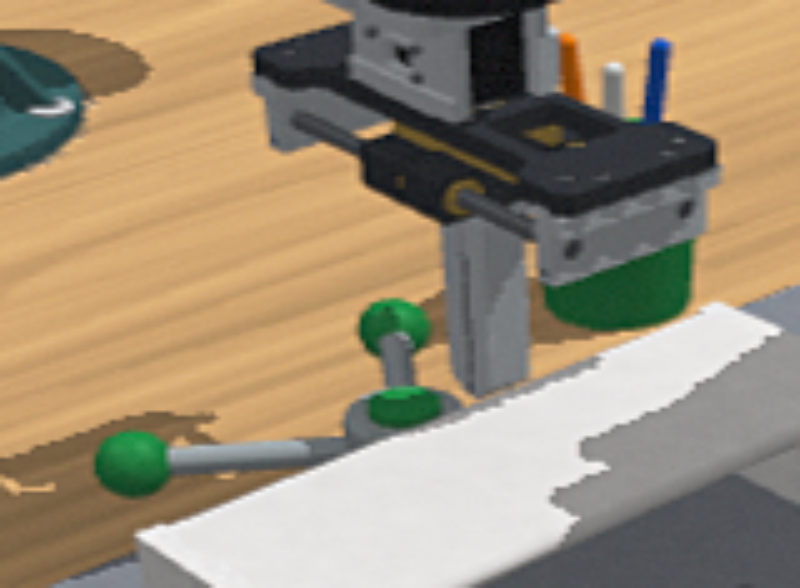

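apply_moves([
  [[0,0,0.7],[0,0,0],0],
  [[0,0,1.3],[0,0,0],0],
  [[0,0,1.3],[0,0,0],0],
  [[-0.5,-0.2,1.3],[0,0,0],0],
  [[-1,-0.4,1.3],[0,0,0],0],
  [[-1.4,-0.7,1.3],[0,0,0],0],
  [[-1.8,-1.2,1.3],[0,0,0],0],
  [[-2.3,-1.6,1.3],[0,0,0],0],
  [[-2.3,-1.6,1.3],[0,0,0],0],
  [[-2.3,-1.6,1.3],[0,0,0],0],
])

```text
time: 5.45
tool_pos: [0.4863, -0.0198, 0.0287]
ee_rot: [-3.141, 0.0, 1.574]
wrist_force: [0.1, 0.3, 0.1]
width: -0.0
```

```bash
python3 - <<'E'
from h import *
a=optics.snapshot("scene")
cv2.imwrite("pics/s6.png",cv2.resize(a[60:200,200:360,::-1],None,fx=5,fy=4.2))
rows([])
E
```

```text
5.5 [ 0.4861 -0.0197  0.0284] [-3.14   0.     1.574] [ 0.4  0.7 -0. ]
```

View pics/s6.png

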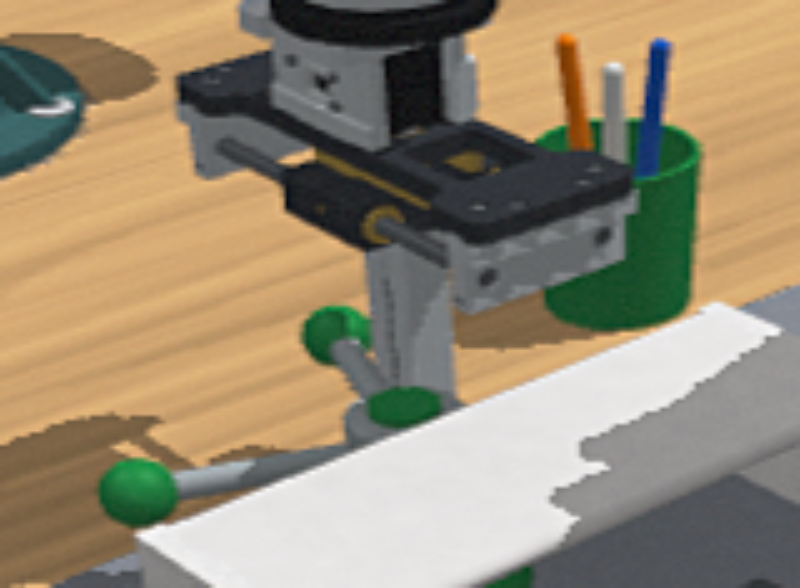

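```bash
cat >> h.py <<'E'
hub=np.array([.532,-.056])
def pc(deg,r=.055):
    t=np.radians(deg); h=.0125*abs(np.sin(t))+.008*abs(np.cos(t))+.006
    p=hub+r*np.array([np.cos(t),np.sin(t)])+h*np.array([np.sin(t),-np.cos(t)])
    return (*p,.028)
E
python3 - <<'E'
from h import *
p=unp("scene",(266.6,139.8),.062)[:2];print(p,np.degrees(np.arctan2(*(p-hub-[.002,0])[::-1]))%360)
rows([pc(d) for d in np.linspace(160,255,20)])
E
```

```text
[ 0.44386521 -0.02437707] 160.6670636700081
[-0.1, 0.0, 0.0]
[-0.6, -0.3, 0.0]
[-1.1, -0.6, 0.0]
[-1.6, -0.8, 0.0]
[-2.2, -0.9, 0.0]
[-2.6, -1.0, 0.0]
[-3.0, -1.1, 0.0]
[-3.4, -1.2, 0.0]
[-3.8, -1.2, 0.0]
[-4.3, -1.2, 0.0]
[-4.7, -1.2, 0.0]
[-5.2, -1.1, 0.0]
[-5.6, -0.9, 0.0]
[-6.1, -0.8, 0.0]
[-6.5, -0.6, 0.0]
[-6.9, -0.3, 0.0]
[-7.3, 0.0, 0.0]
[-7.7, 0.4, 0.0]
[-8.1, 0.8, 0.0]
[-8.4, 1.2, 0.0]
5.5 [ 0.4861 -0.0197  0.0284] [-3.14   0.     1.574] [ 0.4  0.7 -0. ]
```

apply_moves([
  [[-0.6,-0.3,0],[0,0,0],0],
  [[-1.1,-0.6,0],[0,0,0],0],
  [[-1.6,-0.8,0],[0,0,0],0],
  [[-2.2,-0.9,0],[0,0,0],0],
  [[-2.6,-1,0],[0,0,0],0],
  [[-3,-1.1,0],[0,0,0],0],
  [[-3.4,-1.2,0],[0,0,0],0],
  [[-3.8,-1.2,0],[0,0,0],0],
  [[-4.3,-1.2,0],[0,0,0],0],
  [[-4.7,-1.2,0],[0,0,0],0],
])

```text
time: 6.33
tool_pos: [0.474, -0.0657, 0.0278]
ee_rot: [-3.139, -0.002, 1.575]
wrist_force: [0.2, 5.4, 0.3]
width: 0.0006
```

```bash
python3 - <<'E'
from h import *
a=optics.snapshot("scene")
cv2.imwrite("pics/s7.png",cv2.resize(a[60:250,200:400,::-1],None,fx=4,fy=3.1))
rows([pc(d) for d in np.linspace(210,255,10)])
E
```

```text
[-0.0, 0.1, -0.0]
[-0.5, 0.2, -0.0]
[-0.9, 0.3, -0.0]
[-1.4, 0.5, -0.0]
[-1.8, 0.7, -0.0]
[-2.2, 1.0, -0.0]
[-2.7, 1.3, -0.0]
[-3.0, 1.6, -0.0]
[-3.4, 2.0, -0.0]
[-3.7, 2.4, -0.0]
6.3833 [ 0.4737 -0.0667  0.0278] [-3.139e+00 -1.000e-03  1.575e+00] [-0.1  2.6  1.1]
```

View pics/s7.png

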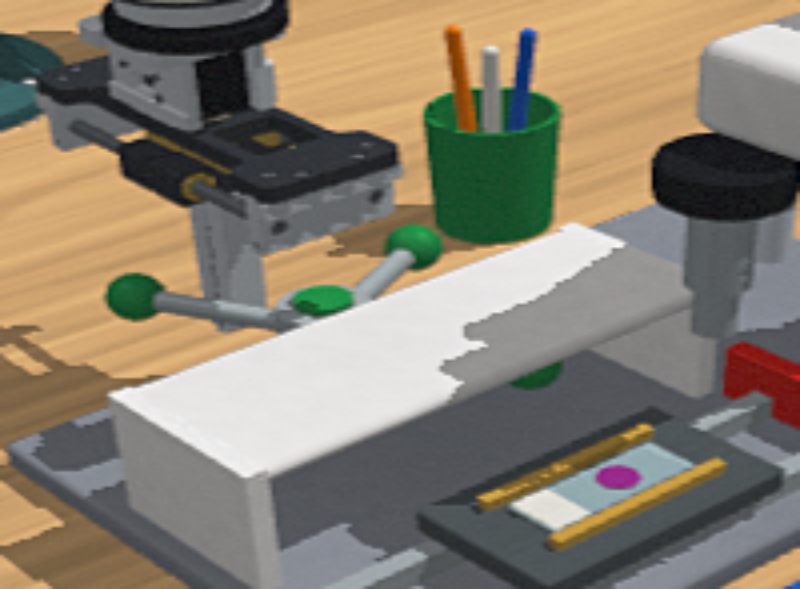

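apply_moves([
  [[-0.5,0.2,0],[0,0,0],0],
  [[-0.9,0.3,0],[0,0,0],0],
  [[-1.4,0.5,0],[0,0,0],0],
  [[-1.8,0.7,0],[0,0,0],0],
  [[-2.2,1,0],[0,0,0],0],
  [[-2.6,1.3,0],[0,0,0],0],
  [[-2.9,1.6,0],[0,0,0],0],
  [[-3.1,1.8,0],[0,0,0],0],
  [[-2.9,1.5,0],[0,0,0],0],
  [[-2.7,1.2,-1],[0,0,0],0],
])

```text
time: 7.22
tool_pos: [0.4852, -0.0939, 0.0363]
ee_rot: [-3.137, 0.001, 1.574]
wrist_force: [0.5, -0.1, -0.2]
width: 0.0009
```

```bash
python3 - <<'E'
from h import *
a=optics.snapshot("scene")
cv2.imwrite("pics/s8.png",cv2.resize(a[60:250,200:400,::-1],None,fx=4,fy=3.1))
rows([])
E
```

```text
7.2667 [ 0.4868 -0.0939  0.0399] [3.141e+00 2.000e-03 1.575e+00] [-0.1  0.9  1.3]
```

View pics/s8.png

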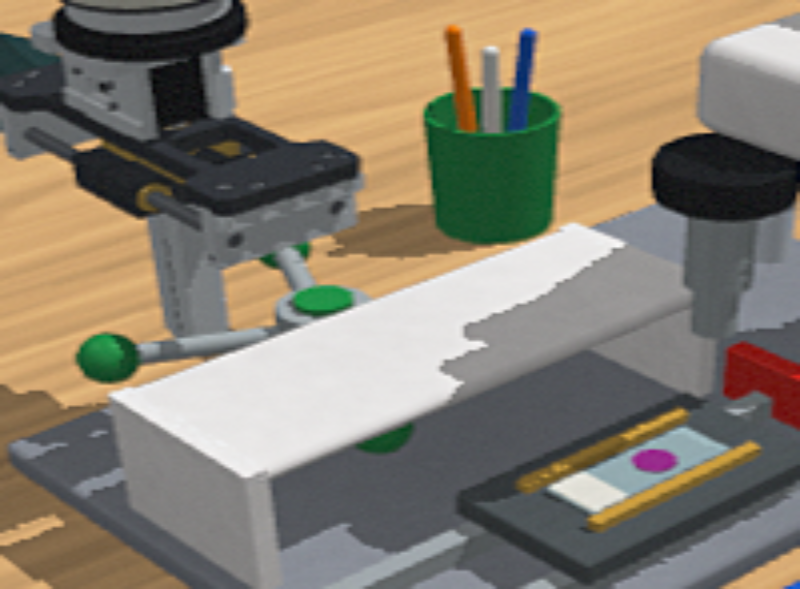

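```bash
python3 - <<'E'
from h import *
p=unp("scene",(227,175.2),.062)[:2];a=np.degrees(np.arctan2(*(p-hub-[.002,0])[::-1]))%360;print(p,a)
a-=90
t=np.radians(a)
e=hub+.055*np.array([np.cos(t),np.sin(t)])+.034*np.array([np.sin(t),-np.cos(t)]);print(e)
rows([(.4868,-.094,.1),(*e,.1),(*e,.028)])
E
```

```text
[ 0.49453036 -0.14282246] 245.55337268166426
[ 0.49600165 -0.0022867 ]
[-0.0, -0.0, -6.0]
[9.1, 1.0, -6.0]
[9.2, 1.0, 1.2]
7.2667 [ 0.4868 -0.0939  0.0399] [3.141e+00 2.000e-03 1.575e+00] [-0.1  0.9  1.3]
```

apply_moves([
  [[0,0,-3],[0,0,0],0],
  [[0,0,-6],[0,0,0],0],
  [[2.5,0.3,-6],[0,0,0],0],
  [[5,0.5,-6],[0,0,0],0],
  [[7.3,0.8,-6],[0,0,0],0],
  [[9.2,1,-6],[0,0,0],0],
  [[9.2,1,-6],[0,0,0],0],
  [[9.2,1,-4],[0,0,0],0],
  [[9.2,1,-2],[0,0,0],0],
  [[9.2,1,0],[0,0,0],0],
])

```text
time: 8.1
tool_pos: [0.4976, -0.0024, 0.0389]
ee_rot: [3.138, 0.002, 1.575]
wrist_force: [-0.2, -0.4, -0.1]
width: 0.0002
```

```bash
python3 - <<'E'
from h import *
a=optics.snapshot("scene")
cv2.imwrite("pics/s9.png",cv2.resize(a[60:250,200:400,::-1],None,fx=4,fy=3.1))
rows([pc(d) for d in (155,160,165,170,175,180,185,190)])
E
```

```text
[-1.4, -0.4, 0.6]
[-1.8, -0.8, 0.6]
[-2.3, -1.1, 0.6]
[-2.8, -1.3, 0.6]
[-3.4, -1.6, 0.6]
[-4.0, -1.7, 0.6]
[-4.4, -1.8, 0.6]
[-4.8, -1.9, 0.6]
8.15 [ 0.494  -0.0021  0.034 ] [-3.136e+00  1.000e-03  1.575e+00] [-1.  -0.4 -1.9]
```

View pics/s9.png

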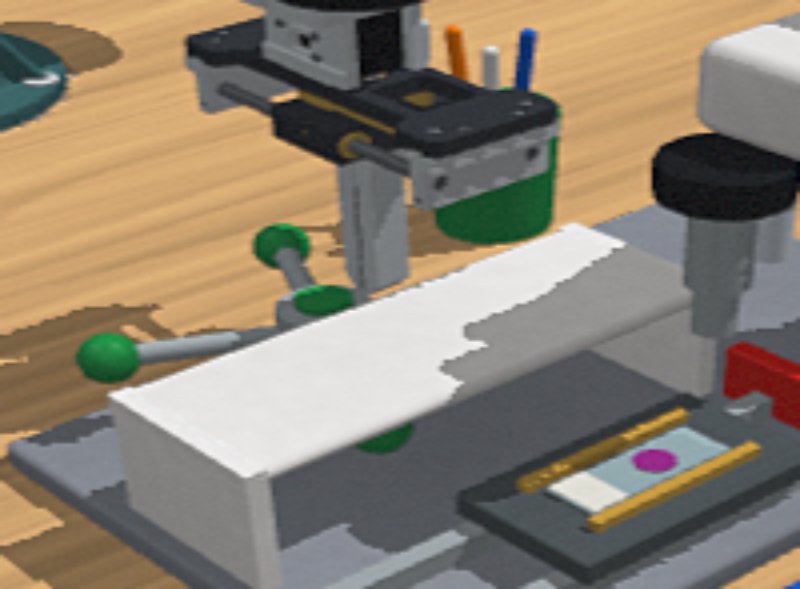

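apply_moves([
  [[0,0,0.5],[0,0,0],0],
  [[0,0,1],[0,0,0],0],
  [[-0.5,-0.2,1],[0,0,0],0],
  [[-1,-0.5,1],[0,0,0],0],
  [[-1.5,-0.8,1],[0,0,0],0],
  [[-1.9,-1.1,1],[0,0,0],0],
  [[-2.4,-1.4,1],[0,0,0],0],
  [[-2.9,-1.6,1],[0,0,0],0],
  [[-3.4,-1.8,1],[0,0,0],0],
  [[-4,-1.9,1],[0,0,0],0],
])

```text
time: 8.98
tool_pos: [0.4779, -0.0413, 0.0289]
ee_rot: [3.141, -0.001, 1.575]
wrist_force: [2.6, 4.0, 2.7]
width: 0.0001
```

```bash
python3 - <<'E'
from h import *
a=optics.snapshot("scene")
cv2.imwrite("pics/s10.png",cv2.resize(a[60:250,200:400,::-1],None,fx=4,fy=3.1))
rows([pc(d) for d in (180,185,190,195,200,205,210,215,220,225)])
E
```

```text
[0.1, -0.1, 0.1]
[-0.3, -0.2, 0.1]
[-0.7, -0.2, 0.1]
[-1.1, -0.3, 0.1]
[-1.5, -0.3, 0.1]
[-2.0, -0.3, 0.1]
[-2.4, -0.3, 0.1]
[-2.9, -0.2, 0.1]
[-3.3, -0.1, 0.1]
[-3.8, 0.1, 0.1]
9.0333 [ 0.4775 -0.0426  0.0286] [-3.141e+00  1.000e-03  1.574e+00] [0.8 2.  1.2]
```

View pics/s10.png

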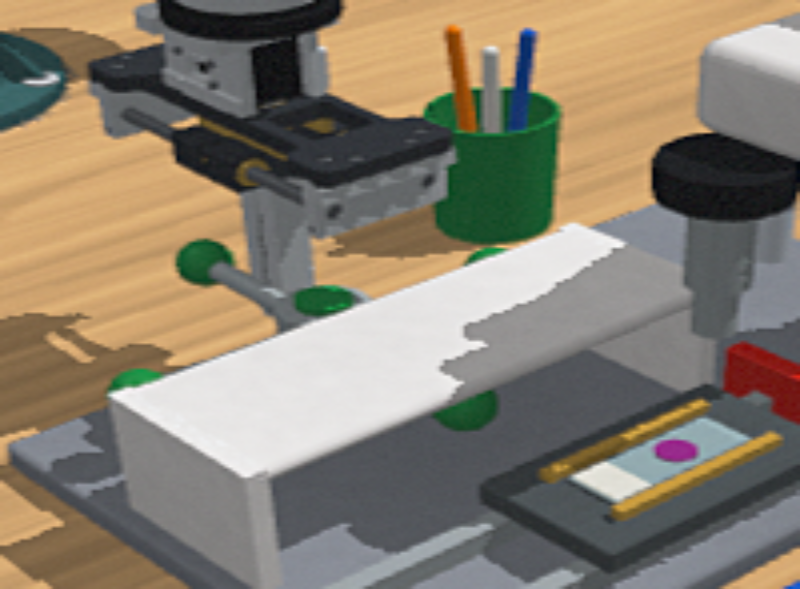

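apply_moves([
  [[-0.4,-0.1,0],[0,0,0],0],
  [[-0.8,-0.2,0],[0,0,0],0],
  [[-1.2,-0.2,0],[0,0,0],0],
  [[-1.6,-0.2,0],[0,0,0],0],
  [[-2,-0.2,0],[0,0,0],0],
  [[-2.4,-0.2,0],[0,0,0],0],
  [[-2.7,-0.1,0],[0,0,0],0],
  [[-3,-0.1,0],[0,0,0],0],
  [[-3.2,0,0],[0,0,0],0],
  [[-3.2,0,0],[0,0,0],0],
])

```text
time: 9.87
tool_pos: [0.4767, -0.0732, 0.0274]
ee_rot: [-3.138, -0.001, 1.575]
wrist_force: [-0.5, 4.0, 0.1]
width: 0.0002
```

```bash
python3 - <<'E'
from h import *
a=optics.snapshot("scene")
cv2.imwrite("pics/s11.png",cv2.resize(a[60:250,200:440,::-1],None,fx=3.3,fy=3.1))
rows([pc(d) for d in (210,215,220,225,230)])
E
```

```text
[0.6, -0.2, -0.1]
[0.2, -0.1, -0.1]
[-0.3, 0.0, -0.1]
[-0.7, 0.2, -0.1]
[-1.2, 0.4, -0.1]
9.9167 [ 0.4767 -0.0732  0.0274] [-3.138e+00 -1.000e-03  1.575e+00] [-0.3  2.9  0.4]
```

View pics/s11.png

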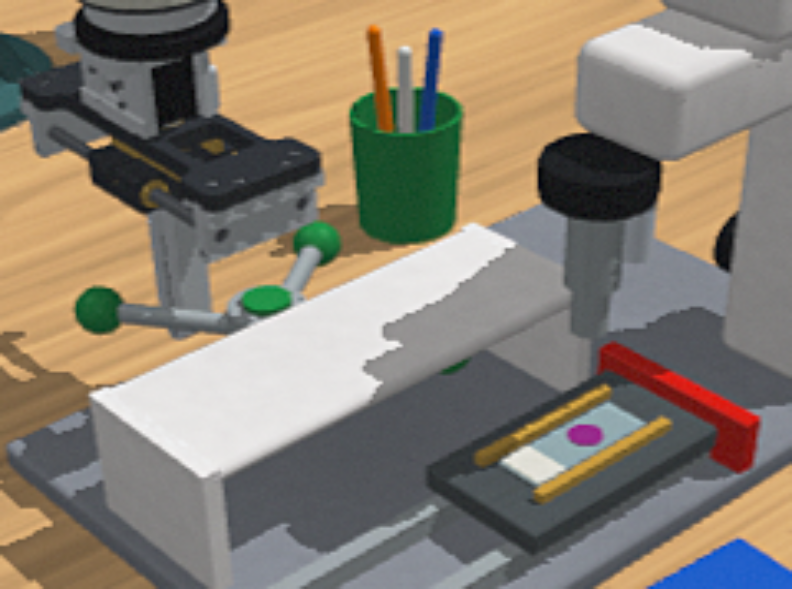

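apply_moves([
  [[-0.2,0,0],[0,0,0],0],
  [[-0.4,0.1,0],[0,0,0],0],
  [[-0.6,0.2,0],[0,0,0],0],
  [[-0.8,0.2,0],[0,0,0],0],
  [[-0.9,0.3,0],[0,0,0],0],
  [[-0.9,0.3,0],[0,0,0],0],
  [[-0.9,0.3,0],[0,0,0],0],
  [[-0.9,0.3,0],[0,0,0],0],
  [[-0.9,0.3,0],[0,0,0],0],
  [[-0.9,0.3,0],[0,0,0],0],
])

```text
time: 10.75
tool_pos: [0.48, -0.0822, 0.0278]
ee_rot: [-3.139, -0.001, 1.575]
wrist_force: [-2.2, 5.1, -0.6]
width: 0.0004
```

```bash
python3 - <<'E'
from h import *
a=optics.snapshot("scene")
cv2.imwrite("pics/s12.png",cv2.resize(a[60:250,200:440,::-1],None,fx=3.3,fy=3.1))
rows([])
E
```

```text
10.8 [ 0.48   -0.0822  0.0278] [-3.139e+00 -1.000e-03  1.575e+00] [-2.6  4.1  0.5]
```

View pics/s12.png

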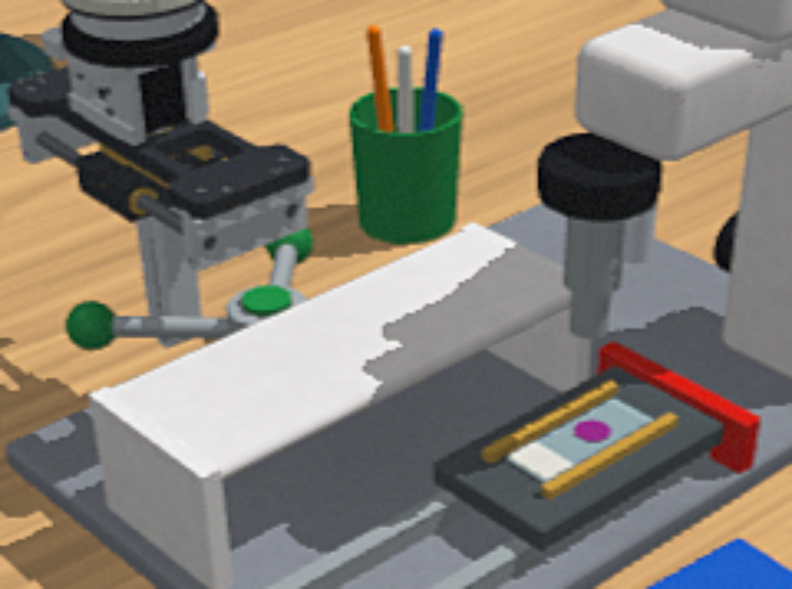

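```bash
python3 - <<'E'
from h import *
p=unp("scene",(227.3,164.8),.062)[:2];a=np.degrees(np.arctan2(*(p-hub-[.002,0])[::-1]))%360;print(p,a)
E
```

```text
[ 0.46741502 -0.12537542] 226.17576775426107
```

apply_moves([
  [[-0.2,0.1,0],[0,0,0],0],
  [[-0.4,0.2,0],[0,0,0],0],
  [[-0.4,0.2,0],[0,0,0],0],
  [[-0.4,0.2,0],[0,0,0],0],
  [[-0.4,0.2,0],[0,0,0],0],
  [[-0.4,0.2,0],[0,0,0],0],
  [[-0.4,0.2,0],[0,0,0],0],
  [[-0.4,0.2,0],[0,0,0],0],
  [[-0.4,0.2,0],[0,0,0],0],
  [[-0.4,0.2,0],[0,0,0],0],
])

```text
time: 11.63
tool_pos: [0.4803, -0.0826, 0.0277]
ee_rot: [-3.135, -0.007, 1.576]
wrist_force: [-7.7, 12.8, 5.0]
width: 0.0005
```

Hard stop confirmed: the tool no longer advances and the force rose to about 15 N. Next I back off and lift clear.

apply_moves([
  [[0.4,-0.2,0],[0,0,0],0],
  [[0.9,-0.4,0],[0,0,0],0],
  [[1.3,-0.6,0],[0,0,0],0],
  [[1.3,-0.6,0],[0,0,0],0],
  [[1.3,-0.6,-2],[0,0,0],0],
  [[1.3,-0.6,-4.5],[0,0,0],0],
  [[1.3,-0.6,-8],[0,0,0],0],
  [[1.3,-0.6,-12],[0,0,0],0],
  [[1.3,-0.6,-15],[0,0,0],0],
  [[1.3,-0.6,-15],[0,0,0],0],
])

```text
time: 12.47
tool_pos: [0.4814, -0.0753, 0.1869]
ee_rot: [3.126, 0.006, 1.574]
wrist_force: [1.0, -0.5, 1.0]
width: 0.0006
```

```bash
python3 - <<'E'
from h import *
a=optics.snapshot("scene")
cv2.imwrite("pics/s13.png",a[:,:,::-1])
rows([])
E
```

```text
12.5167 [ 0.4799 -0.0749  0.1833] [3.131 0.004 1.574] [ 0.8 -0.1 -0.1]
```

View pics/s13.png

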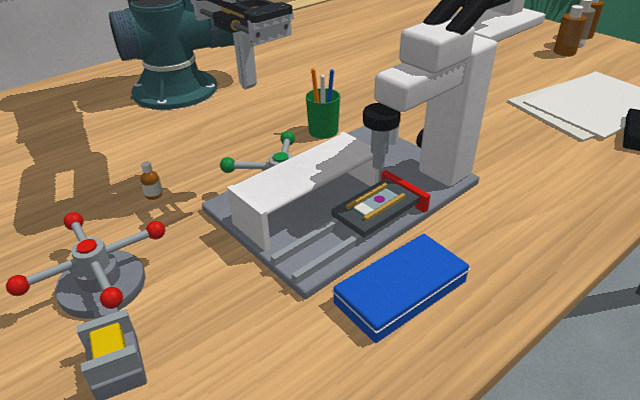

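apply_moves([
  [[0,0,0],[0,0,0],0],
  [[0,0,0],[0,0,0],0],
  [[0,0,0],[0,0,0],0],
  [[0,0,0],[0,0,0],0],
  [[0,0,0],[0,0,0],0],
  [[0,0,0],[0,0,0],0],
  [[0,0,0],[0,0,0],0],
  [[0,0,0],[0,0,0],0],
  [[0,0,0],[0,0,0],0],
  [[0,0,0],[0,0,0],0],
])

```text
time: 13.35
tool_pos: [0.4771, -0.0733, 0.1783]
ee_rot: [3.141, -0.0, 1.575]
wrist_force: [-0.2, -0.3, -1.1]
width: 0.0008
```

```bash
python3 -c "
from h import *
rows([]); job.close_job()"
```

```text
13.35 [ 0.4771 -0.0733  0.1783] [ 3.141 -0.     1.575] [-0.2 -0.3 -1.1]
the job is handed in; nothing more can be done
```

The slide carriage is home against its red stop, and the job is handed in at 13.4 s. With the fingers closed, I pushed one green spoke from about 147° to 246°. I then lifted out and pushed the next spoke from about 156° to 226°.

**Final checks**
- **End stop:** the last extra push did not move the star, and the wrist force rose to about 15 N. The spoke measured 226°, which matches the expected end angle.
- **Final picture:** it shows the carriage against the red stop, the red star unchanged by eye, and the gripper well clear. The wrist force read about 1 N, which is only sensor noise.

**One disagreement:** the first push passed over the rod without touching it. In the scene camera the closed fingertips sat about 30 mm higher than the reported TCP height and the stated 14 mm would put them. I did not find the cause. I went by the image and worked 28 mm lower, and after that the spoke positions matched my predictions.

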